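# Push a used coffee capsule into the flap bin

### The arm

A 6-joint arm with a two-finger parallel gripper is mounted at the origin on the work surface. World frame = base frame: x ahead of the robot, y to its left, z up, the work surface at z = 0. Lengths are in m, angles in degrees, forces in N, time in s.
With the tool pointing down it reaches from about 0.3 to 1 m from the base axis. Payload 5.1 kg.
Tool frame: the origin (TCP) lies on the front face of the gripper's body, between the roots of the fingers; the fingertips stand arm.tip_reach ahead of it and the grasp point (between the pads) lies 59 mm ahead of it (arm.tip_reach is the distance from the TCP to the fingertips, in m); z points along the fingers, y is the line along which they close (so a half turn about z gives the same grasp; the last joint's range is limited). The gripper opens to 95 mm and grips with 3 to 60 N. Pads are 20 mm wide; open, the fingers measure 119 mm over their backs; the gripper's body (75 mm by 180 mm) begins 59 mm behind the grasp point.
Start: joints at [71.012, 7.093, 94.555, -0, 78.352, -4.733], TCP at [0.16, 0.63, 0.292] pointing down, gripper open.
Joint ranges: [-149.61, 149.61], [-58.7, 133.49], [1.44, 155.28], [-77.14, 257.14], [18.33, 153.61], [-166.67, 166.67]. Speed limits (degrees/s): [147.25, 147.25, 180, 180, 180, 180].

### API

Orientations are given as a 3x3 rotation matrix whose columns are the frame's x, y, z axes.
In Python, from bench import arm, camera gives the robot as it stands. The module is installed in compiled form; this text tells all that it offers. Calls block until the motion is done:
- arm.move_to(position, orientation): joint-space move of the TCP to a pose.
- arm.servo_line(position, ori=None, feed=0.15, stop_force=None): straight line of the TCP; ori=None keeps the orientation; feed is the mean speed in m/s. With stop_force (N) it stops when the force on the tool has changed by that much, and returns True; else False.
- arm.movej(angles): joint-space move.
- arm.move_gripper(opening, strength=None): finger opening in m; strength is the grip in N (None keeps the last); returns when the fingers have stopped.
- arm.wait(seconds).
- arm.inverse_kinematics(position, orientation): joint angles nearest the present ones, or None.
- camera(name): name is "scene" or "top" or "wrist"; returns a dict with "color" (384x512x3 uint8, red, green, blue), "fx", "fy", "cx", "cy" (pixels), "world_from_camera" (4x4, takes a point from camera to world coordinates). Camera axes: x right, y down, z forward; pixel columns grow to the right and rows downward; lengths in m; the calibration is good to about 2 mm. A picture is of the moment at which its call begins. There is no depth.
A pose or a line that the arm cannot do raises arm.IKError and nothing moves.
- arm.sign_off(): hands the job in; it is judged then, once.
Readings, each from a call of its own:
- arm.current_time(): time.
- arm.current_q(): joint angles.
- arm.current_dq(): joint speeds.
- arm.current_joint_efforts(): joint torques, N m.
- arm.current_tool_pos(): TCP position.
- arm.current_eef_rot(): TCP orientation.
- arm.current_ft_force(): force on the tool from outside, world axes, zero at the start.
- arm.current_torque(): the same for the moment, N m.
- arm.current_finger_gap(): finger opening in m.
- arm.current_finger_force(): force on a finger pad.
Only numpy, scipy, OpenCV 4.12 (cv2) and the standard library are available. Lean on these libraries where they do the work, as an engineer would, in place of code of your own. Each camera call takes 0.05 s, during which the arm holds its last target. There are 200 camera calls.

### The job

Clear away the used coffee capsule that stands on the ledge of the wooden capsule bin, without gripping or lifting it: with one finger push the rail of the sprung flap down and keep the flap wide open, and meanwhile, with the other finger, push the capsule along the ledge until it drops through the opening into the bin. Then let the flap spring shut, with the capsule inside, and leave the fresh capsules on the back of the bin and the other tea things where they are.

Things in the scene. Friction and masses are not known exactly. Their poses are not given: they have to be found in the camera images.
- bin: Wooden bin for used capsules, fixed to the table, 140 mm high. Origin on the table; the box reaches x -120 to +140, y -80 to +80 mm from it. Its +x points roughly away from the robot (yaw within 0.35 rad), +y left, z up. 'Bin x, y, z' below are in this frame, mm. Top at z 140, inner floor at z 8. Two fresh capsules stand on the back of its top (x 82 to 140).
- ledge_end (a point): Far end of the ledge, mid-width, on its surface: bin x 0, y 30, z 140. The ledge is the pale strip of the top, x -120 to 0, y 9.5 to 50.5 (a lane 41 mm wide), between two fences 14 mm high and 6 mm thick; its front end (x -120) is open.
- hatch (a point): Middle of the part of the opening straight beyond the ledge, at the level of the top: bin x 41, y 30, z 140. The opening spans x 0 to 82, y -72 to +53, and goes on to the right of the ledge as a strip x -112 to 0, y -72 to +3. An L-shaped aluminium flap covers it all. Shut, a lip on the flap just past the ledge's end stands 9.5 mm high and bars the capsule.
- flap (a joint): Angle of the flap, rad: 0 shut (level), stop at 1.0. Hinge along bin x at y -70, z 140 (right edge); pushed down, its left edge sinks into the bin. A spring shuts it when let go: pressed at the rail it takes about 2 N to start, 5 N to hold at 0.8. At 0.8 its left edge (120 mm from the hinge) is 86 mm below the top, at bin y +14: the capsule can fall clear past it.
- flap_rail (a point): Middle of the top line of the flap's grip rail: a slippery waxed wooden dowel, 32 mm thick, along bin x from -110 to 78 (point at x -16), half sunk in the flap. Shut: axis at y -50, z 150, top at z 166. At 0.8 rad: axis at y -49, top 9 mm above the ledge. A fingertip can then slide along its top in x while the other tip, level with it, 65 to 85 mm to its left, pushes along the ledge.
- used_capsule_mid (a point): Aluminium coffee capsule standing on its wide flange: flange 37 mm across and 2.5 mm thick, tapering to 24 mm at the top, 30 mm tall, about 18 g. The used one: it stands alone on the ledge, at the start with its centre at bin x -55 to -32, y 29 to 31. The point is its centre, half-way up (15 mm).
- fresh_capsule_a_mid (a point): Aluminium coffee capsule standing on its wide flange: flange 37 mm across and 2.5 mm thick, tapering to 24 mm at the top, 30 mm tall, about 18 g. Fresh, on the back of the bin's top, the right one; leave it. Point at its centre, 15 mm up.
- fresh_capsule_b_mid (a point): Aluminium coffee capsule standing on its wide flange: flange 37 mm across and 2.5 mm thick, tapering to 24 mm at the top, 30 mm tall, about 18 g. Fresh, on the back of the bin's top, the left one; leave it. Point at its centre, 15 mm up.
- cup: Yellow coffee cup with a handle, 80 mm across, 70 mm high, to the right of the bin. Origin under its centre. Leave it.
- milk_jug: White milk jug with a handle, 64 mm across, 85 mm high, to the left of the bin. Origin under its centre. Leave it.
- plate: White plate, 170 mm across, 18 mm high, on the left of the table. Origin under its centre. Leave it.
- sugar_bowl: Yellow bowl, 100 mm across, 55 mm high, on the right of the table. Origin under its centre. Leave it.
- teaspoon: Steel spoon 140 mm long, lying on the right of the table. Leave it.

How it is judged (in metres and radians):
On the way, in this order (a step that is already met when the one before it is completed fails the run):
1. a finger holds the flap open (more than 0.5 rad) while the used capsule still stands on the ledge (value of joint flap above 0.5 rad and contact force between the fingers and flap above 0.2 N and x of used_capsule_mid in the frame of bin below 0 m and z of used_capsule_mid in the frame of bin above 0.145 m), for 0.2 s.
2. the used capsule has dropped below the bin's top while a finger still holds the flap open (value of joint flap above 0.4 rad and contact force between the fingers and flap above 0.2 N and z of used_capsule_mid in the frame of bin below 0.1 m), for 0.1 s.
At the end, for the whole second after the job is handed in: The used capsule lies at rest inside the bin (its centre less than 70 mm above the table, within the walls), the flap is shut (under 0.06 rad), the fresh capsules are within 20 mm and the other tea things within 30 mm of where they stood (z of used_capsule_mid in the frame of bin below 0.07 m and x of used_capsule_mid in the frame of bin between -0.115 and 0.135 m and y of used_capsule_mid in the frame of bin between -0.075 and 0.075 m and value of joint flap below 0.06 rad and linear speed of used_capsule below 0.05 m/s and distance of each of fresh_capsule_a_mid, fresh_capsule_b_mid from where it was at the start of the episode below 0.02 m and distance of each of cup, milk_jug, plate, sugar_bowl, teaspoon from where it was at the start of the episode below 0.03 m); the robot touches nothing.
It fails at once if the used capsule is lifted (its centre more than 25 mm above where it stood on the ledge) (z of used_capsule_mid in the frame of bin above 0.18 m).
It fails at once if the used capsule falls outside the bin (z of used_capsule_mid in the frame of bin below 0.13 m and (x of used_capsule_mid in the frame of bin below -0.125 m or x of used_capsule_mid in the frame of bin above 0.145 m or y of used_capsule_mid in the frame of bin below -0.085 m or y of used_capsule_mid in the frame of bin above 0.085 m)).
It fails at once if a fresh capsule is disturbed (moved more than 20 mm) (distance of any of fresh_capsule_a_mid, fresh_capsule_b_mid from where it was at the start of the episode above 0.02 m).
It fails at once if the cup, jug, plate, bowl or spoon is disturbed (moved more than 30 mm) (distance of any of cup, milk_jug, plate, sugar_bowl, teaspoon from where it was at the start of the episode above 0.03 m).
It also fails if it takes over 40 s, if anything falls off the work surface, if the arm or the gripper's body presses on something with over 40 N, if the wrist force passes 120 N, or if a joint passes its speed limit or range.

## Working session

There is one attempt and no reset: what is moved stays moved. The work goes in short steps, each a Python script; the robot and the scene stay as the last script left them, time stands still between calls to the robot, and variables do not carry over. Pictures are saved under pics/ and viewed, at most 10 in all, crops included, and the job is handed in when it is done.

```bash
mkdir -p pics; python3 - <<'E'
from bench import arm, camera
import cv2, numpy as np
for n in ["scene","top"]:
    c=camera(n); cv2.imwrite(f"pics/{n}0.png",c["color"][:,:,::-1])
    print(n,c["fx"],c["fy"],c["cx"],c["cy"]); print(np.round(c["world_from_camera"],4).tolist())
print(arm.tip_reach,arm.current_tool_pos(),np.round(arm.current_eef_rot(),3).tolist(),arm.current_finger_gap(),arm.current_time())
E
```

```text
scene 402.4835219268476 402.4835219268476 255.103473140511 194.14964036738436
[[0.0903, 0.5489, -0.831, 1.4638], [0.9957, -0.0307, 0.0879, -0.0981], [0.0227, -0.8353, -0.5493, 0.7255], [0.0, 0.0, 0.0, 1.0]]
top 494.5473738503113 494.5473738503113 255.76354490905217 194.69652168044436
[[-0.0103, -0.9994, 0.0342, 0.5347], [-0.9999, 0.0107, 0.0125, -0.0106], [-0.0129, -0.0341, -0.9993, 1.7112], [0.0, 0.0, 0.0, 1.0]]
0.0776 [0.15993265 0.62956798 0.29111909] [[-0.969, 0.246, -0.001], [0.246, 0.969, -0.002], [0.0, -0.002, -1.0]] 0.09516908072902715 0.1
```

```bash
python3 - <<'E'
import cv2
a=cv2.imread("pics/top0.png"); cv2.imwrite("pics/top0c.png",cv2.resize(a,(800,600),interpolation=cv2.INTER_CUBIC))
E
```

```text
(no output)
```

View pics/top0c.png

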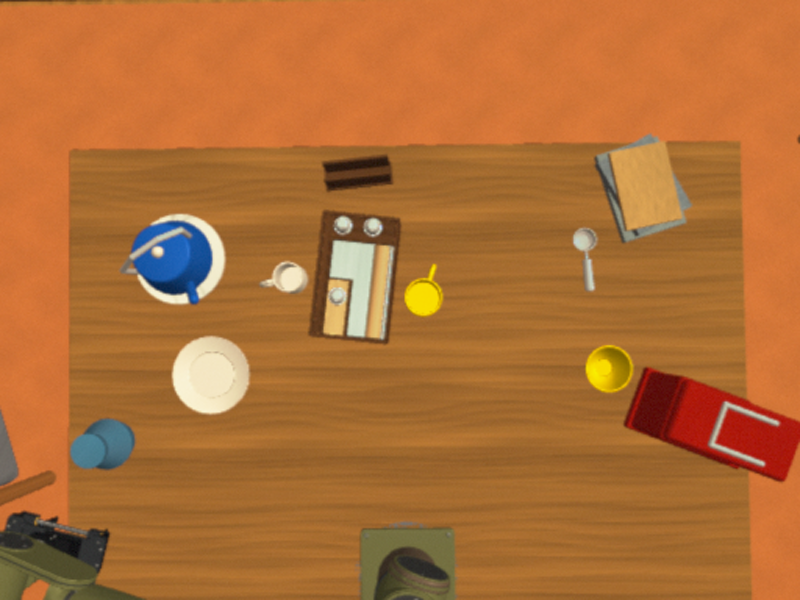

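View pics/scene0.png

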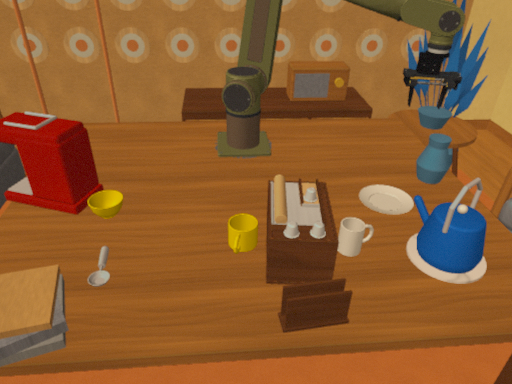

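The top view shows the bin's top face with corners at about (324,211), (400,219), (387,343) and (310,335) in 800 px. The used capsule is at (338,296), the rail is the strip on the right side, and the jug and cup stand clear on either side. The scene view confirms the flap is shut. Next I'll fit the bin pose and look from close by.

```bash
cat > h.py <<'E'
import numpy as np
from scipy.optimize import least_squares
def world(bp,p):
    x,y,t=p; b=np.asarray(bp,float)/1000; c,s=np.cos(t),np.sin(t)
    return np.c_[x+c*b[:,0]-s*b[:,1], y+s*b[:,0]+c*b[:,1], b[:,2]]
def proj(c,w):
    T=np.linalg.inv(c["world_from_camera"]); q=w@T[:3,:3].T+T[:3,3]
    return np.c_[c["fx"]*q[:,0]/q[:,2]+c["cx"], c["fy"]*q[:,1]/q[:,2]+c["cy"]]
def fit(c,bp,px,p0=(0.6,0.1,0)):
    r=least_squares(lambda p:(proj(c,world(bp,p))-px).ravel(),p0)
    return r.x,r.fun.reshape(-1,2)
def R(t):
    s,c=np.sin(t),np.cos(t); return np.array([[-c,-s,0],[-s,c,0],[0,0,-1.]])
E
python3 - <<'E'
from bench import arm,camera
from h import *
import cv2
c=camera("top")
bp=[[140,80,140],[140,-80,140],[-120,-80,140],[-120,80,140],[-42,30,170]]
px=(np.array([[324,211],[400,219],[387,343],[310,335],[338,296]])+.5)/1.5625-.5
p,f=fit(c,bp[:4],px[:4]); print(p,f.round(1).tolist())
print("capsule px err",proj(c,world(bp[4:],p))-px[4:])
np.save("p0.npy",p)
w=world([[-95,-10,0]],p)[0]
t=arm.current_tool_pos(); arm.servo_line([t[0],t[1],0.42],feed=0.25)
arm.move_to([w[0],w[1],0.42],R(p[2]))
c=camera("wrist"); cv2.imwrite("pics/w0.png",c["color"][:,:,::-1])
np.savez("w0.npz",**{k:c[k] for k in c})
print(arm.current_tool_pos(),w,arm.current_time(),np.round(c["world_from_camera"],3).tolist())
E
```

```text
[ 0.63602956  0.10069363 -0.11629804] [[-0.5, -0.9], [0.6, -0.8], [0.3, 0.9], [-0.4, 0.7]]
capsule px err [[-0.98709115  2.57826695]]
[0.54044333 0.10251597 0.41998794] [0.54051093 0.10178461 0.        ] 3.175 [[0.115, 0.95, 0.292, 0.458], [0.993, -0.11, -0.034, 0.112], [-0.0, 0.294, -0.956, 0.512], [0.0, 0.0, 0.0, 1.0]]
```

View pics/w0.png

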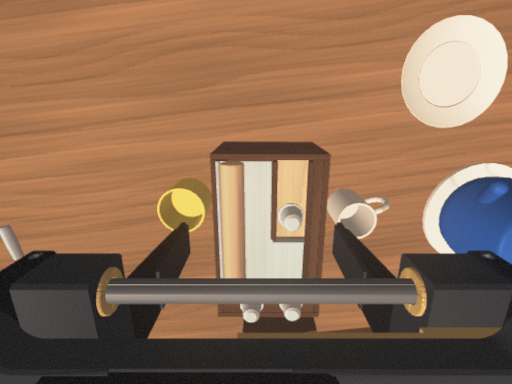

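The wrist view shows the bin straight. The rail runs along col ~232, the lane is at cols 278-307, and the used capsule is at (291,217) with the ledge end near row 240. I'll overlay the fit to check it.

```bash
python3 - <<'E'
from h import *
import cv2
c=np.load("w0.npz"); p=np.load("p0.npy")
im=cv2.imread("pics/w0.png")[130:270,195:345]; k=4
im=cv2.resize(im,None,fx=k,fy=k,interpolation=cv2.INTER_CUBIC)
bp=[[-120,80,140],[-120,-80,140],[0,-80,140],[0,80,140],[0,9.5,140],[0,50.5,140],[-110,-50,166],[40,-50,166],[-34,30,170],[-120,80,0],[-120,-80,0]]
u=proj(c,world(bp,p)); print(u.round(1).tolist())
for q in u: cv2.drawMarker(im,tuple(int(v) for v in ((q-[195,130]+.5)*k-.5).round()),(255,0,255),0,14,1)
cv2.imwrite("pics/w0o.png",im)
E
```

```text
[[329.0, 153.1], [207.6, 153.0], [212.2, 236.1], [323.1, 236.1], [274.2, 236.1], [302.6, 236.1], [228.5, 164.4], [232.0, 270.3], [291.3, 222.4], [311.1, 140.9], [221.8, 140.9]]
```

View pics/w0o.png

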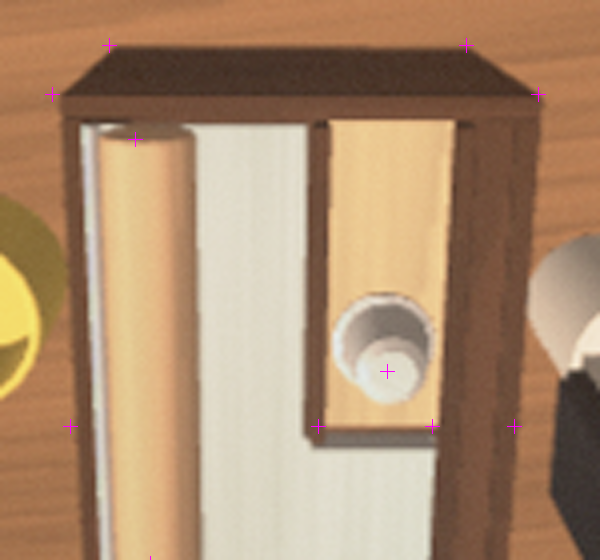

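```bash
python3 - <<'E'
from h import *
c=np.load("w0.npz")
bp=[[-120,80,140],[-120,-80,140],[-120,80,0],[-120,-80,0],[0,9.5,140],[0,50.5,140]]
cr=np.array([[541,102],[60,97],[468,47],[118,49],[326,429],[438,429],[390,370]],float)
px=(cr+.5)/4-.5+[195,130]
p,f=fit(c,bp,px[:6]); print(p,f.round(1).tolist())
# capsule from its top centre
r=least_squares(lambda v:(proj(c,world([[v[0],v[1],170]],p))-px[6:]).ravel(),[-40,30]); print("capsule",r.x)
np.save("p.npy",p)
E
```

```text
[ 0.63783099  0.1027355  -0.11690146] [[0.8, -0.8], [-0.2, 0.3], [0.7, 0.5], [-1.1, -0.2], [-0.4, 0.2], [0.0, 0.3]]
capsule [-35.96868661  28.80070379]
```

```bash
python3 - <<'E'
from bench import arm,camera
from h import *
import cv2
p=np.load("p.npy"); Q=R(p[2])
def tcp(x,ztip): return world([[x,-9.5,ztip+1000*arm.tip_reach]],p)[0]
arm.move_gripper(0.067)
arm.move_to(tcp(-90,185),Q)
arm.servo_line(tcp(-90,168),feed=0.1)
z=lambda:(round(1000*(arm.current_tool_pos()[2]-arm.tip_reach),1),np.round(arm.current_ft_force(),1).tolist(),arm.current_finger_gap(),round(arm.current_time(),2))
print(z())
for h in (160,153,148): arm.servo_line(tcp(-90,h),feed=0.04); print(z())
im=[camera(n)["color"][:,:,::-1] for n in ("scene","wrist")]
cv2.imwrite("pics/press.png",np.hstack([cv2.resize(im[0][150:300,200:400],(400,300)),cv2.resize(im[1],(400,300))]))
E
```

```text
(np.float64(168.9), [-0.1, -1.1, -0.2], 0.0670944777146856, 4.87)
(np.float64(162.9), [0.8, 5.7, 6.2], 0.0668555769033047, 5.22)
(np.float64(155.5), [0.4, 3.2, 4.5], 0.06720039989161854, 5.54)
(np.float64(150.3), [1.6, 3.8, 5.6], 0.06705432456020653, 5.82)
```

View pics/press.png

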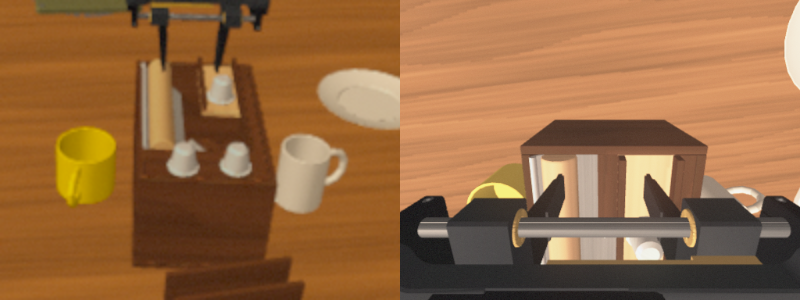

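```bash
python3 - <<'E'
from bench import arm,camera
from h import *
import cv2
p=np.load("p.npy")
c=camera("wrist"); im=c["color"][:,:,::-1]
o=np.array([130,140]);k=3
im=cv2.resize(im[140:340,130:390],None,fx=k,fy=k,interpolation=cv2.INTER_CUBIC)
for th in (.6,.8):
  a=[-70+20*np.cos(th)+10*np.sin(th),140-20*np.sin(th)+10*np.cos(th)]
  u=proj(c,world([[-110,a[0],a[1]+16],[-75,a[0],a[1]+16]],p))
  for q in u: cv2.drawMarker(im,tuple(int(v) for v in ((q-o+.5)*k-.5).round()),(255,0,255) if th<.7 else (0,255,0),0,14,1)
cv2.imwrite("pics/press2.png",im)
S=cv2.resize(camera("scene")["color"][140:260,240:360,::-1],None,fx=5,fy=5,interpolation=cv2.INTER_CUBIC)
cv2.imwrite("pics/press3.png",S)
E
```

```text
(no output)
```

View pics/press2.png

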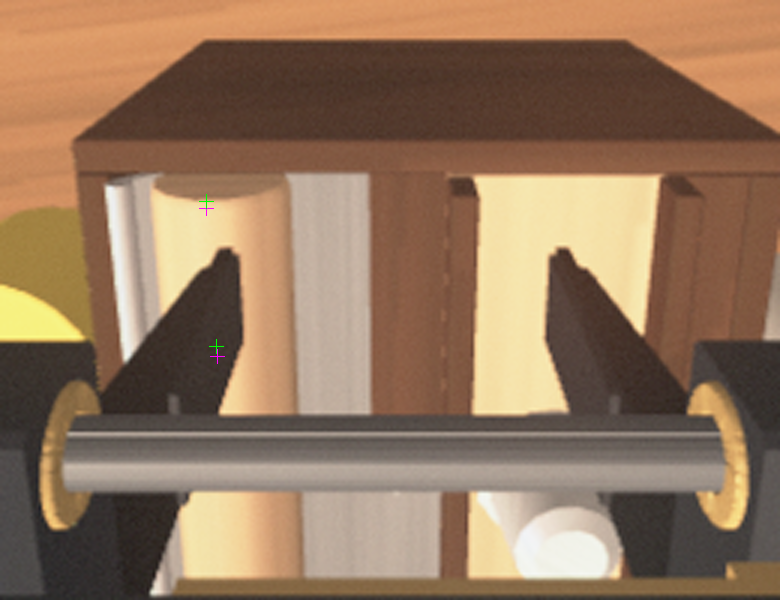

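View pics/press3.png

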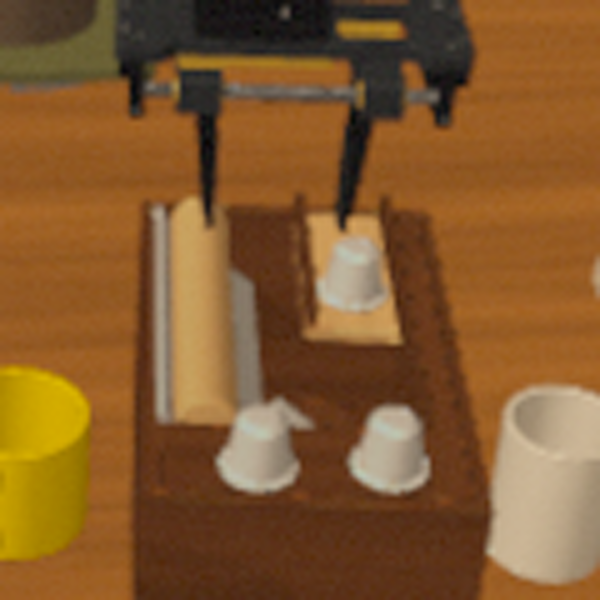

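The fingers taper to thin tips near the pad plane, so the rail tip (228,255) sits about 5 mm left of the rail's top line (213). The side force says the same. I'll lift, widen the gap, shift right a little and press again.

```bash
cat >> h.py <<'E'
Y0=-10.5
def tcp(x,ztip,p,reach): return world([[x,Y0,ztip+1000*reach]],p)[0]
E
python3 - <<'E'
from bench import arm,camera
from h import *
import cv2
p=np.load("p.npy"); g=lambda x,z: tcp(x,z,p,arm.tip_reach)
s=lambda:print(round(1000*(arm.current_tool_pos()[2]-arm.tip_reach),1),np.round(R(p[2]).T@arm.current_ft_force(),1),round(arm.current_time(),2))
arm.servo_line(g(-90,172),feed=0.1); arm.move_gripper(0.076); arm.wait(.2); s()
for h in (160,153,147): arm.servo_line(g(-90,h),feed=0.05); s()
arm.wait(.3); s()
im=cv2.resize(camera("scene")["color"][140:260,240:360,::-1],None,fx=4,fy=4,interpolation=cv2.INTER_CUBIC)
w=cv2.resize(camera("wrist")["color"][140:340,130:290,::-1],None,fx=2,fy=2,interpolation=cv2.INTER_CUBIC)
o=np.zeros((480,800,3),np.uint8); o[:,:480]=im; o[:400,480:]=w
cv2.imwrite("pics/press4.png",o)
E
```

```text
171.9 [ 0.2 -0.8 -0.3] 7.05
160.0 [-1.7 -0.1 -1.9] 7.44
153.5 [ 0.7  0.7 -4.2] 7.73
147.8 [-0.  1. -5.] 8.0
148.0 [-0.4  1.5 -6.8] 8.3
```

View pics/press4.png

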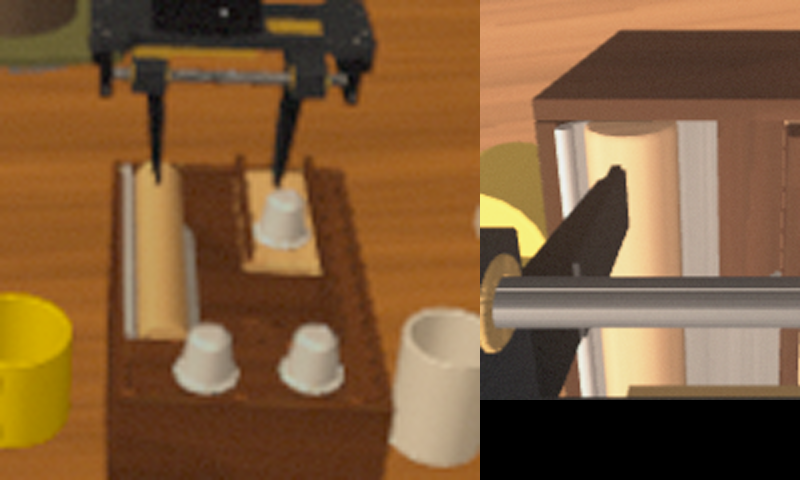

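The tip is now on the rail's top line, the side force is small, and the flap is at about 0.8 rad with the capsule still standing on the ledge. Now I'll push.

```bash
python3 - <<'E'
from bench import arm,camera
from h import *
import cv2
p=np.load("p.npy"); g=lambda x,z: tcp(x,z,p,arm.tip_reach)
s=lambda:print(round(1000*(arm.current_tool_pos()[2]-arm.tip_reach),1),np.round(R(p[2]).T@arm.current_ft_force(),1),round(arm.current_time(),2))
tiles=[]
arm.servo_line(g(-90,146),feed=0.03); s()
for x in (-60,-40,-25,-12,0,10):
    arm.servo_line(g(x,146),feed=0.04); s()
    tiles.append(cv2.resize(camera("scene")["color"][140:260,240:360,::-1],(264,264),interpolation=cv2.INTER_CUBIC))
cv2.imwrite("pics/push.png",np.vstack([np.hstack(tiles[:3]),np.hstack(tiles[3:])]))
E
```

```text
147.2 [-1.   2.5 -5.4] 8.65
146.4 [ 1.9  0.1 -6.5] 9.55
146.5 [ 1.2 -0.9 -6.1] 10.25
146.6 [ 0.8 -0.9 -4.7] 10.82
146.8 [ 0.5 -0.3 -6. ] 11.35
146.6 [-0. -0. -6.] 11.85
146.6 [ 1.5  0.1 -6. ] 12.3
```

View pics/push.png

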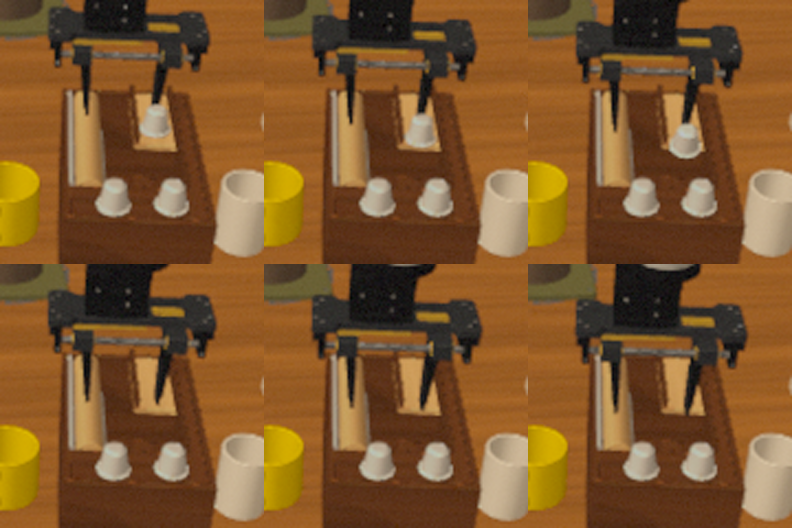

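The tiles show the capsule moving along the ledge, at its edge in tile 3 and gone into the bin by tile 4, with the flap held open throughout. Next I'll let the flap rise slowly, retreat and check.

```bash
python3 - <<'E'
from bench import arm,camera
from h import *
import cv2
p=np.load("p.npy"); g=lambda x,z: tcp(x,z,p,arm.tip_reach)
s=lambda:print(round(1000*(arm.current_tool_pos()[2]-arm.tip_reach),1),np.round(R(p[2]).T@arm.current_ft_force(),1),round(arm.current_time(),2))
arm.wait(.7)
arm.servo_line(g(10,170),feed=0.03); s()
arm.servo_line(g(10,300),feed=0.15)
arm.servo_line(g(-150,320),feed=0.2); arm.wait(.5); s()
a=cv2.resize(camera("scene")["color"][140:290,230:380,::-1],(400,400),interpolation=cv2.INTER_CUBIC)
c=camera("wrist"); b=cv2.resize(c["color"][130:330,150:350,::-1],(400,400),interpolation=cv2.INTER_CUBIC)
cv2.imwrite("pics/end.png",np.hstack([a,b]))
E
```

```text
169.5 [ 0.   0.3 -0.3] 14.0
319.9 [0.5 0.6 0.7] 16.48
```

View pics/end.png

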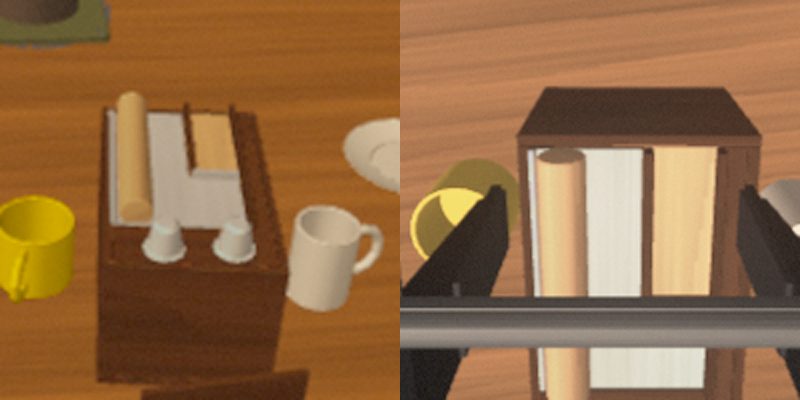

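The flap is shut and level, the ledge is empty, and the fresh capsules, cup and jug are where they were.

```bash
python3 -c "
from bench import arm
print(arm.sign_off())"
```

```text
the job is handed in; nothing more can be done
None
```

I pushed the used capsule off the ledge into the bin while one finger held the flap open, then let the flap spring shut. In the last pictures the fresh capsules, cup and jug were where they had been, and the job is handed in; no verdict was shown.

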